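# Take the hanging bud vase out of its keyhole slot

### The arm

A 7-joint arm with a two-finger parallel gripper is mounted at the origin on the work surface. World frame = base frame: x ahead of the robot, y to its left, z up, the work surface at z = 0. Lengths are in m, angles in rad, forces in N, time in s.
With the tool pointing down it reaches from about 0.425 to 0.875 m from the base axis. Payload 4.7 kg.
Tool frame: the origin (TCP) lies on the centre line of the jaws, within the pads' length; the fingertips stand 22 mm ahead of it and the grasp point (between the pads) lies 3 mm ahead of it; z points along the fingers, y is the direction in which the jaws open and shut (so a half turn about z gives the same grasp; the last joint's range is limited). The gripper opens to 87 mm and grips with 3 to 60 N. Pads are 19 mm wide; open, the fingers measure 117 mm over their backs; the gripper's body (75 mm by 190 mm) begins 51 mm behind the grasp point.
Start: joints at [1.15, 0.321, -0.07, 1.45, 0.023, 1.371, -0.057], TCP at [0.274, -0.59, 0.245] pointing down, gripper open.
Joint ranges: [-2.86, 2.86], [-0.3, 2.09], [-1.38, 1.24], [0.06, 2.45], [-1.56, 4.7], [0.09, 2.05], [-2.69, 2.69]. Speed limits (rad/s): [2.57, 2.57, 3.14, 3.14, 3.14, 3.14, 3.14].

### API

Orientations are given as a rotation vector (axis times angle).
In Python, from bench import ctrl, imaging, close_job, finder gives the robot as it stands. The module is installed in compiled form; this text tells all that it offers.
- The arm moves only by the shell command python3 -m jog 'ROWS' [FORCE]. ROWS is JSON, a list that holds one entry, the list of rows, each a list of 7 numbers: the shift along the tool's x, y, z in cm, then the turn, a rotation vector about the tool's x, y, z in degrees, then the finger opening in cm, from 0 to 8.7. In form: [[[dx, dy, dz, ax, ay, az, claw], ...]]. A call has 1 to 12 rows; each row shifts and turns the commanded pose from where the row before left it, along the tool's axes as they then stand; what a row does not reach is not made up. A row lasts 1/10 s, in which the tool goes at most 50 mm and 8.59 degrees, less where a joint would pass 70% of its speed; a pose out of reach is approached as far as the arm can. A call is refused whole if a number of a shift passes 5 or a number of a turn 8.59, either way. A call with a gripper value outside its range is refused whole. The fingers move at their own pace and stop on an object; FORCE is the grip in N (left out, the last holds). Time passes only in rows, so rows that do not move let the fingers close. It gives the time, the measured TCP pose, the force and the opening at its end, in the units of the state.
- ctrl.get_state(): the state, without advancing time (a new reading comes with each control period).
- imaging.get_image(name): name is "side" or "top" or "wrist"; returns a dict with "frame" (480x640x3 uint8, red, green, blue), "intrinsics" (3x3 intrinsics, pixels), "pose" (4x4, takes a point from camera to world coordinates). Camera axes: x right, y down, z forward; pixel columns grow to the right and rows downward; lengths in m; the calibration is good to about 2 mm. A picture is of the moment at which its call begins. There is no depth.
- close_job(): hands the job in, once; it reports no verdict.
Trained networks look in the newest picture that a camera, given by its name, has taken for a name from the list of things; names that differ only in an ending like _2 or _b are one class to them, and where a whole thing is asked for, a point or a joint stands for the part that bears it (a point fixed in the world has none). Each returns a list of dicts, best first, with "conf" (0 to 1); they miss things now and then, are a little off and sometimes report something else, mostly with a low value. They report only what shows in the picture. A call takes as long as a camera call. They do not tell look-alikes from the thing itself.
- finder.trace(label, camera): "region" (480x640 bool, what is visible of it) and "point" ([row, column] as shares, 0 to 1, of the picture: columns of its width, rows of its height, amid what is visible of it).
- finder.spot_point(label, camera): "point" ([row, column] as shares, 0 to 1, of the picture: columns of its width, rows of its height: a listed point, or the origin of a listed thing).
The state is a dict: "time": time; "joint_positions": joint angles; "qd": joint speeds; "joint_torque": joint torques, N m; "position": TCP position; "tool_rot": TCP orientation; "ft_force": force on the tool from outside, world axes, zero at the start; "torque": the same for the moment, N m; "grip_width": opening from 0.0 (shut) to 1.0 (fully open).
Only numpy, scipy, OpenCV 4.12 (cv2) and the standard library are available. Lean on these libraries where they do the work, as an engineer would, in place of code of your own. Each camera call takes 0.05 s, during which the arm holds its last target. There are 200 camera calls.

### The job

The tall white bud vase with the open mouth hangs by its mouth in one of the two keyhole slots of the wooden rack. Slide it along its slot to the wide end, lift it up free of the board, and gently stand it upright in the middle of the round grey concrete coaster. Leave the other hanging piece, the one with the low domed cap, hanging where it is.

Things in the scene. Friction and masses are not known exactly. Their poses are not given: they have to be found in the camera images.
- vase_center (a point): White ceramic bud vase, 140 mm tall; point on its axis, 70 mm above the foot; z up. Foot 36 mm across, belly 44 (to 34 mm up, then tapering to 58 up), neck 14 across (58-85 up), cylindrical mouth 32 across (85-140 up, dark inside). Hanging, the mouth's underside rests on the rack's board, belly below; grasp the 55 mm of mouth above the board. While sliding it can be raised up to 15 mm.
- rack: Fixed wooden rack; origin on the table under the middle, z up. Board top 115 mm up, 10 thick, x -85..75, y -145..145 mm; cheeks to y +-157. Two keyhole slots along x at y = -70 and +70 mm: wide end 60 mm across centred at x = -35 (towards the robot), then an 18 mm wide arm ending at x = +45, where the pieces hang (x 20 to 34) at the start, either one in either slot.
- pod_cap (a point): The other hanging piece, a white ceramic scent pod, loose, in the other slot: 42 mm ball below the board, above it only a low domed cap 36 mm across, 15 mm high. Point: top of the cap, on its axis; z up.
- coaster_top (a point): Round grey concrete coaster fixed on the table, 90 mm across, 5 mm thick. The point is the middle of its top face, 5 mm above the table.
Not all that is in view belongs to the job. What is shaped like the part that bears vase_center but pink is not meant.

How it is judged:
On the way, in this order (a step that is already met when the one before it is completed fails the run):
1. the vase, its belly still below the board, has been slid to the wide end of its slot (x of vase_center in the frame of rack between -0.055 and -0.02 m and z of vase_center in the frame of rack below 0.145 m).
2. the vase has been lifted free, its foot above the board (z of vase_center in the frame of rack above 0.183 m).
At the end, for the whole second after the job is handed in: The vase stands upright (within 10 degrees) and still on the coaster, its axis within 25 mm of the coaster's middle, and the scent pod hangs within 20 mm of where it was (horizontal distance between vase_center and coaster_top below 0.025 m and height (world z) of vase_center between 0.07 and 0.08 m and angle between vase_center's own z axis and vertical below 0.17 rad and linear speed of vase below 0.02 m/s and distance of pod_cap from where it was at the start of the episode below 0.02 m); the robot touches nothing.
It fails at once if the vase is dropped (moves faster than 0.6 m/s untouched by the fingers, a fall of about 18 mm) (linear speed of vase above 0.6 m/s and contact force between the fingers and vase below 0.05 N).
It fails at once if the scent pod is shifted by more than 30 mm (distance of pod_cap from where it was at the start of the episode above 0.03 m).
It also fails if it takes over 48 s, if anything falls off the work surface, if the arm or the gripper's body presses on something with over 40 N, if the wrist force passes 120 N, or if a joint passes its speed limit or range.

## Working session

There is one attempt and no reset: what is moved stays moved. The work goes in short steps, Python scripts to look and compute and a shell command to move; the robot and the scene stay as the last step left them, time stands still between calls to the robot, and variables do not carry over. Pictures are saved under pics/ and viewed, about 8 in all and at most 12, crops included, and the job is handed in when it is done.

```bash
mkdir -p pics; cat > h.py <<'E'
import numpy as np, cv2
from bench import ctrl, imaging, close_job, finder
def ray(im,p):
    K,T=im["intrinsics"],np.array(im["pose"]); r,c=p
    d=T[:3,:3]@np.linalg.solve(K,[c*640,r*480,1]); return T[:3,3],d/np.linalg.norm(d)
def atz(im,p,z):
    o,d=ray(im,p); return (o+d*(z-o[2])/d[2])
def proj(im,X):
    T=np.array(im["pose"]); q=im["intrinsics"]@(T[:3,:3].T@(np.array(X)-T[:3,3])); return q[:2]/q[2]
def tri(a,b):
    (o,d),(p,e)=a,b; A=np.stack([d,-e],1); s=np.linalg.lstsq(A,p-o,rcond=None)[0]
    x,y=o+d*s[0],p+e*s[1]; return (x+y)/2,np.linalg.norm(x-y)
E
python3 - <<'E'
from h import *
np.set_printoptions(precision=4,suppress=True)
s=ctrl.get_state(); print(s["time"],s["position"],s["tool_rot"],s["grip_width"])
ims={}
for c in("side","top"):
    im=ims[c]=imaging.get_image(c); cv2.imwrite(f"pics/{c}0.png",im["frame"][:,:,::-1])
    print(c,np.array(im["pose"])[:3].tolist())
    for l in("vase_center","rack","pod_cap","coaster_top"):
        for q in finder.spot_point(l,c):
            z={"vase_center":.1,"rack":0,"pod_cap":.13,"coaster_top":.005}[l]
            print(c,l,round(q["conf"],2),np.array(q["point"])[::-1]*[640,480],atz(im,q["point"],z))
E
```

```text
0.0 [ 0.2735 -0.5891  0.2434] [-3.0658 -0.6773  0.0008] 1.0006884851761624
side [[-0.8622951013427521, -0.3115871922579098, 0.39919992462565107, 0.22904200579001607], [-0.5062773729002937, 0.5482021557471142, -0.6657008473206221, 0.5962215410271938], [-0.01141840135352324, -0.7761364687057615, -0.6304615785719863, 0.6302976778067158]]
side vase_center 0.97 [297.088 206.304] [ 0.6417 -0.0108  0.1   ]
side vase_center 0.96 [329.6   182.976] [ 0.6272 -0.1137  0.1   ]
side vase_center 0.63 [264.512 241.824] [0.6344 0.1077 0.1   ]
side vase_center 0.61 [357.12  217.584] [ 0.5241 -0.0359  0.1   ]
side rack 0.87 [379.904 242.592] [ 0.4997 -0.1017  0.    ]
side pod_cap 0.44 [383.808 165.408] [ 0.5396 -0.1861  0.13  ]
side coaster_top 0.69 [250.688 364.992] [0.5499 0.2769 0.005 ]
top [[-0.027102803985271227, -0.9960606035949434, 0.08443170010258653, 0.46873418390789073], [-0.999170199446045, 0.029562337630397874, 0.02801750761179548, 0.03676945805620265], [-0.030403133968172093, -0.08360228561411173, -0.9960352941964508, 1.0096145203175082]]
top vase_center 0.95 [375.872 162.72 ] [ 0.662  -0.0425  0.1   ]
top vase_center 0.89 [376.704 247.68 ] [ 0.523  -0.0388  0.1   ]
top vase_center 0.79 [302.4   174.288] [0.6469 0.0781 0.1   ]
top vase_center 0.64 [436.096 170.208] [ 0.6464 -0.1397  0.1   ]
top vase_center 0.51 [198.976 242.208] [0.5403 0.2497 0.1   ]
top rack 0.67 [412.672 261.888] [ 0.5017 -0.1101  0.    ]
top pod_cap 0.59 [466.688 236.592] [ 0.5344 -0.1764  0.13  ]
top coaster_top 0.8 [202.88  242.592] [0.5469 0.2649 0.005 ]
```

View pics/side0.png

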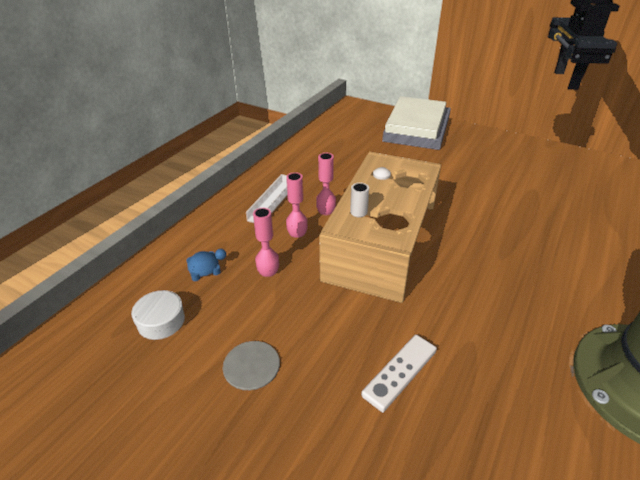

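View pics/top0.png

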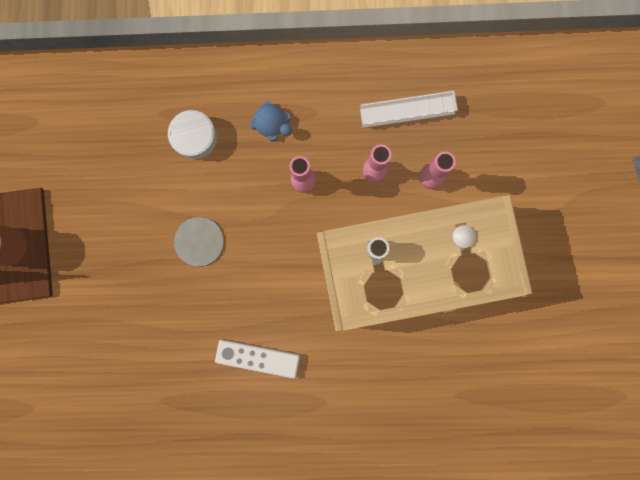

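Candidates: the white mouth at side (360,200) / top (378,248), and three pink vases at side (265,240), (297,206), (327,185). The pink ones stand on the table, so the white one in the rack's +y slot is the right one. Next: measure precisely and check the crop.

```bash
python3 - <<'E'
from h import *
np.set_printoptions(precision=4,suppress=True)
out=[]
for c in("top","side"):
    im=imaging.get_image(c); f=im["frame"]
    for l,z in(("vase_center",None),("coaster_top",.005),("pod_cap",.125),("rack",None)):
        for q in finder.trace(l,c)[:5]:
            m=q["region"].astype(bool); ys,xs=np.nonzero(m); col=f[m].mean(0)
            p=np.array([(ys.min()+ys.max()+1)/2/480,(xs.min()+xs.max()+1)/2/640])
            print(c,l,round(q["conf"],2),m.sum(),(xs.min(),xs.max(),ys.min(),ys.max()),"col",col.astype(int), atz(im,p,z) if z else "")
            if l=="coaster_top":
                e=cv2.fitEllipse(max(cv2.findContours(m.astype(np.uint8),0,1)[0],key=len)); print(" ell",e[0],atz(im,((e[0][1]+.5)/480,(e[0][0]+.5)/640),.005))
    # dark mouth
    x0,x1,y0,y1=(360,398,230,270) if c=="top" else (345,375,178,220)
    g=f[y0:y1,x0:x1].max(2)<75
    n,lab,st,ce=cv2.connectedComponentsWithStats(g.astype(np.uint8))
    for i in range(1,n):
        if st[i,4]>20: 
            u=ce[i]+[x0+.5,y0+.5]; print(c,"mouth",u,st[i],atz(im,(u[1]/480,u[0]/640),.168))
    if c=="top":
        for u in((320,235),(513,197),(529,292),(338,329)): print("corner",atz(im,(u[1]/480,u[0]/640),.115))
        out.append(cv2.resize(f[190:335,315:535],(780,514),interpolation=cv2.INTER_CUBIC))
cv2.imwrite("pics/crop.png",out[0][:,:,::-1])
E
```

```text
top vase_center 0.9 901 (np.int64(418), np.int64(454), np.int64(152), np.int64(188)) col [141  90  94] 
top vase_center 0.84 755 (np.int64(290), np.int64(315), np.int64(155), np.int64(192)) col [140  89  93] 
top vase_center 0.76 729 (np.int64(363), np.int64(390), np.int64(146), np.int64(182)) col [144  92  99] 
top vase_center 0.7 406 (np.int64(366), np.int64(388), np.int64(239), np.int64(263)) col [134 121 110] 
top coaster_top 0.65 1890 (np.int64(174), np.int64(223), np.int64(217), np.int64(266)) col [155 149 137] [0.5482 0.2719 0.005 ]
 ell (198.31370544433594, 241.43911743164062) [0.5483 0.2722 0.005 ]
top pod_cap 0.6 431 (np.int64(452), np.int64(475), np.int64(226), np.int64(249)) col [198 188 177] [ 0.5327 -0.1734  0.125 ]
corner [0.545  0.0518 0.115 ]
corner [ 0.5964 -0.2561  0.115 ]
corner [ 0.4458 -0.2724  0.115 ]
corner [0.396  0.0277 0.115 ]
side vase_center 0.76 569 (np.int64(350), np.int64(368), np.int64(182), np.int64(216)) col [170 162 155] 
side vase_center 0.73 1138 (np.int64(253), np.int64(278), np.int64(207), np.int64(275)) col [187 103 128] 
side vase_center 0.57
[... 190 characters left out ...]

side coaster_top 0.57 2211 (np.int64(223), np.int64(278), np.int64(341), np.int64(389)) col [134 131 122] [0.5489 0.2775 0.005 ]
 ell (250.3900604248047, 364.63616943359375) [0.5494 0.277  0.005 ]
side coaster_top 0.44 575 (np.int64(350), np.int64(368), np.int64(182), np.int64(216)) col [170 162 155] [ 0.6035 -0.214   0.005 ]
 ell (358.71551513671875, 198.7340545654297) [ 0.6045 -0.2146  0.005 ]
side pod_cap 0.6 164 (np.int64(373), np.int64(389), np.int64(167), np.int64(178)) col [217 209 202] [ 0.5346 -0.1644  0.125 ]
side rack 0.75 11030 (np.int64(319), np.int64(439), np.int64(152), np.int64(300)) col [193 150  97] 
side mouth [360.1286 187.5714] [ 9  6 12  7 70] [ 0.5214 -0.0364  0.168 ]
```

View pics/crop.png

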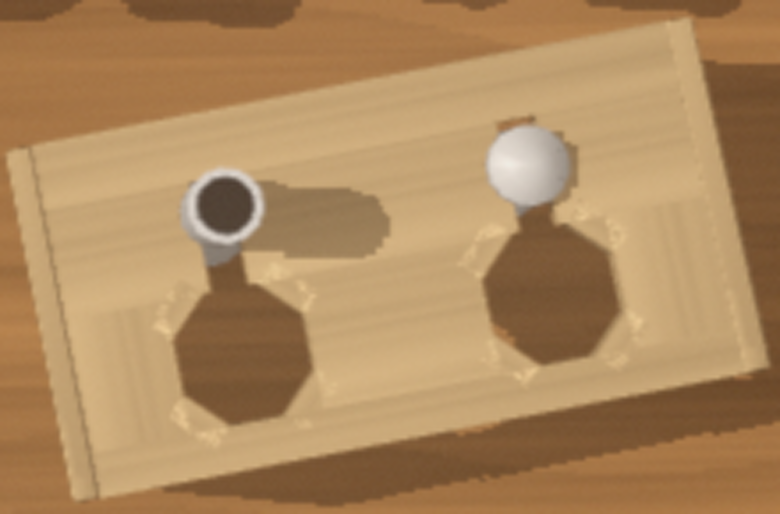

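The crop shows the white vase with the dark open mouth at crop (225,203), which is top (378.5,247). It hangs in the slot whose hole is at crop (243,355). The domed cap is in the other slot at crop (528,165).

```bash
cat > m.py <<'E'
from h import *
np.set_printoptions(precision=4,suppress=True)
im=imaging.get_image("top"); s=780/220
P={}
for n,u,z in(("UL",(10,152),.115),("UR",(690,18),.115),("LR",(765,368),.115),("LL",(78,499),.115),("mouth",(225,203),.17),("holeA",(243,355),.115),("holeB",(553,293),.115)):
    P[n]=atz(im,((u[1]/s+190)/480,(u[0]/s+315)/640),z); print(n,P[n])
loc=np.array([[75,157],[75,-157],[-85,-157],[-85,157],[-35,70],[-35,-70]])/1000
W=np.array([P[k][:2] for k in("UL","UR","LR","LL","holeA","holeB")])
a,b=loc-loc.mean(0),W-W.mean(0)
th=np.arctan2((a[:,0]*b[:,1]-a[:,1]*b[:,0]).sum(),(a*b).sum())
R=np.array([[np.cos(th),-np.sin(th)],[np.sin(th),np.cos(th)]]); o=W.mean(0)-R@loc.mean(0)
print("yaw",np.degrees(th),"rack o",o,"res mm",(W-(loc@R.T+o))*1e3)
print("mouth in rack",R.T@(P["mouth"][:2]-o),"slot target",o+R@[-.036,.07])
E
python3 m.py
```

```text
UL [0.5485 0.0552 0.115 ]
UR [ 0.5996 -0.251   0.115 ]
LR [ 0.443 -0.275  0.115]
LL [0.3933 0.0294 0.115 ]
mouth [ 0.5194 -0.0356  0.17  ]
holeA [ 0.4548 -0.0458  0.115 ]
holeB [ 0.4785 -0.1839  0.115 ]
yaw 9.344409933746068 rack o [ 0.5011 -0.1094] res mm [[-1.1169 -2.4598]
 [-0.9521  1.1965]
 [ 0.2757  3.1682]
 [ 1.5655 -2.3253]
 [-0.3718  0.1772]
 [ 0.5996  0.2433]]
mouth in rack [0.03   0.0698] slot target [ 0.4542 -0.0462]
```

```bash
cat > plan.py <<'E'
import sys; from h import *
from scipy.spatial.transform import Rotation as Ro
# plan.py x y z yaw_of_tool_y n
x,y,z,yaw=map(float,sys.argv[1:5]); n=int(sys.argv[5])
s=ctrl.get_state(); p=np.array(s["position"]); R=Ro.from_rotvec(s["tool_rot"])
c,sn=np.cos(np.radians(yaw)),np.sin(np.radians(yaw))
G=Ro.from_matrix(np.array([[-sn,c,0],[c,sn,0],[0,0,-1]]).T.T if 0 else np.column_stack([np.cross([c,sn,0],[0,0,-1]),[c,sn,0],[0,0,-1]]))
r=(R.inv()*G).as_rotvec()/n; d=(np.array([x,y,z])-p)/n
for i in range(n):
    print(np.round(R.inv().apply(d)*100,2).tolist(),np.round(np.degrees(r),2).tolist()); R=R*Ro.from_rotvec(r)
E
python3 plan.py .5197 -.0356 .245 9.34 14
```

```text
[3.26, -2.85, -0.0] [0.0, 0.0, -5.32]
[3.51, -2.53, -0.0] [0.0, 0.0, -5.32]
[3.73, -2.2, -0.0] [0.0, 0.0, -5.32]
[3.92, -1.84, -0.0] [0.0, 0.0, -5.32]
[4.07, -1.47, -0.0] [0.0, 0.0, -5.32]
[4.19, -1.09, -0.0] [0.0, 0.0, -5.32]
[4.27, -0.7, -0.0] [0.0, 0.0, -5.32]
[4.32, -0.3, -0.0] [0.0, 0.0, -5.32]
[4.33, 0.1, -0.0] [0.0, 0.0, -5.32]
[4.3, 0.5, -0.0] [0.0, 0.0, -5.32]
[4.23, 0.9, -0.0] [0.0, 0.0, -5.32]
[4.13, 1.29, -0.0] [0.0, 0.0, -5.32]
[4.0, 1.67, -0.0] [0.0, 0.0, -5.32]
[3.82, 2.03, -0.0] [0.0, 0.0, -5.32]
```

```bash
python3 -m jog '[[[3.26,-2.85,0,0,0,-5.32,6],[3.5,-2.5,0,0,0,-5.32,6],[3.7,-2.2,0,0,0,-5.32,6],[3.9,-1.8,0,0,0,-5.32,6],[4.1,-1.5,0,0,0,-5.32,6],[4.2,-1.1,0,0,0,-5.32,6],[4.3,-0.7,0,0,0,-5.32,6]]]' && python3 -m jog '[[[4.3,-0.3,0,0,0,-5.32,6],[4.3,0.1,0,0,0,-5.32,6],[4.3,0.5,0,0,0,-5.32,6],[4.2,0.9,0,0,0,-5.32,6],[4.1,1.3,0,0,0,-5.32,6],[4.0,1.7,0,0,0,-5.32,6],[3.8,2.0,0,0,0,-5.32,6],[0,0,0,0,0,0,6],[0,0,0,0,0,0,6]]]'; python3 plan.py .5197 -.0356 .245 9.34 1
python3 - <<'E'
from h import *
np.set_printoptions(precision=4,suppress=True)
im=imaging.get_image("wrist"); f=im["frame"].copy()
for X in((.5194,-.0356,.17),(.4548,-.0458,.115)):
    print(proj(im,X)); cv2.drawMarker(f,tuple(int(v) for v in proj(im,X)),(255,0,0),0,12)
cv2.imwrite("pics/w1.png",f[:,:,::-1]); print(np.array(im["pose"]))
E
```

```text
time: 1.75
position: [0.3972, -0.3111, 0.2448]
tool_rot: [2.687, 1.626, -0.0]
ft_force: [0.5, 0.3, 0.8]
grip_width: 0.693
time: 2.65
position: [0.5194, -0.0358, 0.2446]
tool_rot: [2.029, 2.398, -0.0]
ft_force: [0.5, -0.5, 0.2]
grip_width: 0.687
[0.01, 0.03, -0.04] [-0.0, 0.01, 0.19]
[321.3942 262.9706]
[232.9299 235.7771]
[[ 0.9862  0.1582  0.0486  0.5064]
 [ 0.1655 -0.9417 -0.2931  0.045 ]
 [-0.0006  0.2971 -0.9548  0.3863]
 [ 0.      0.      0.      1.    ]]
```

View pics/w1.png

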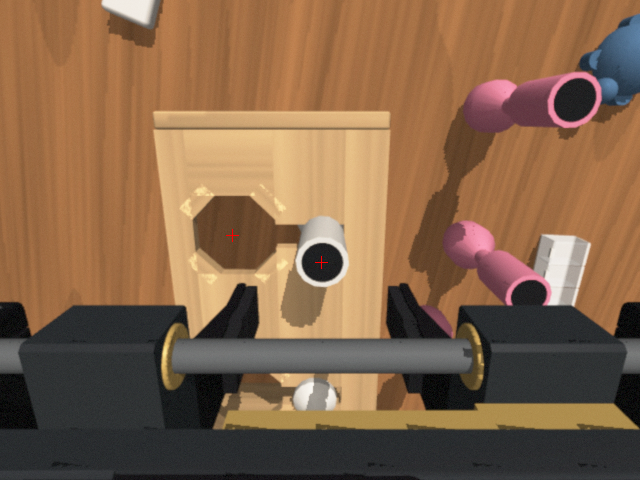

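The wrist view has the mouth at (321,263) on the predicted marker and the hole at (233,236) on its marker, with the fingers straddling the mouth. I'll descend and grip.

```bash
python3 -m jog '[[[0,0,2.5,0,0,0,6],[0,0,2.5,0,0,0,6],[0,0,2,0,0,0,6],[0,0,1.5,0,0,0,6],[0,0,1.2,0,0,0,6],[0,0,0,0,0,0,6]]]' 20 && python3 -m jog '[[[0,0,0,0,0,0,4],[0,0,0,0,0,0,3.5],[0,0,0,0,0,0,3],[0,0,0,0,0,0,2.5],[0,0,0,0,0,0,2],[0,0,0,0,0,0,2],[0,0,0,0,0,0,2],[0,0,0,0,0,0,2]]]' 20
```

```text
time: 3.3
position: [0.5182, -0.0377, 0.1461]
tool_rot: [-2.032, -2.393, 0.002]
ft_force: [-0.4, 0.9, -0.5]
grip_width: 0.69
time: 4.1
position: [0.5196, -0.0369, 0.148]
tool_rot: [2.032, 2.395, 0.0]
ft_force: [-0.6, 0.7, 3.2]
grip_width: 0.356
```

```bash
python3 -m jog '[[[0,0,-0.3,0,0,0,2],[0,0,-0.3,0,0,0,2],[0,0,0,0,0,0,2]]]' && python3 -m jog '[[[0,-0.6,0,0,0,0,2],[0,-0.8,0,0,0,0,2],[0,-0.8,0,0,0,0,2],[0,-0.8,0,0,0,0,2],[0,-0.8,0,0,0,0,2],[0,-0.8,0,0,0,0,2],[0,-0.8,0,0,0,0,2],[0,-0.7,0,0,0,0,2],[0,-0.5,0,0,0,0,2],[0,0,0,0,0,0,2],[0,0,0,0,0,0,2]]]'
python3 - <<'E'
from h import *
s=ctrl.get_state(); t=np.radians(9.34); d=np.array(s["position"][:2])-[.5011,-.1094]
print("tcp in rack",d@[np.cos(t),np.sin(t)],d@[-np.sin(t),np.cos(t)])
im=imaging.get_image("side"); f=im["frame"]
print("pred vase rim", proj(im,(*s["position"][:2],.176)))
cv2.imwrite("pics/s2.png",cv2.resize(f[100:320,280:480],(727,600))[:600,:,::-1] if 0 else cv2.resize(f[100:320,280:480],(545,600))[:,:,::-1])
E
```

```text
time: 4.4
position: [0.5192, -0.0369, 0.1535]
tool_rot: [-2.032, -2.396, 0.0]
ft_force: [-0.0, 0.3, -2.0]
grip_width: 0.353
time: 5.5
position: [0.4544, -0.0477, 0.1537]
tool_rot: [2.032, 2.395, 0.0]
ft_force: [0.3, -0.7, -2.4]
grip_width: 0.363
tcp in rack -0.03609032563381315 0.06849031905520402
pred vase rim [397.99566659 191.13790278]
```

View pics/s2.png

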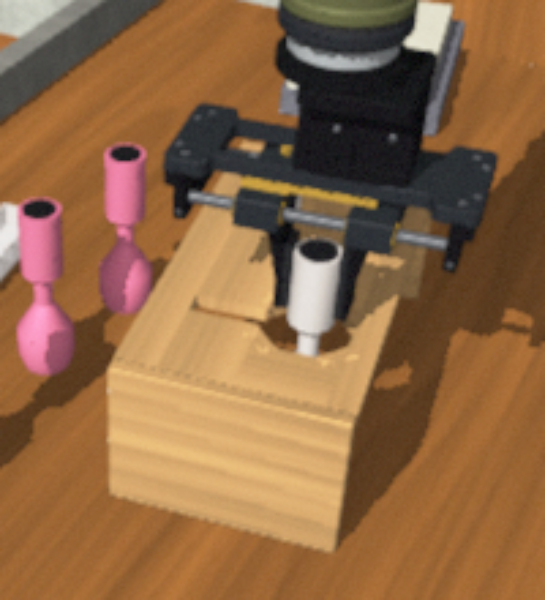

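Rim is at side (397,192) against a predicted (398,191), so the vase is in the wide end with its belly below the board. I'll centre it 1.5 mm and lift.

```bash
python3 -m jog '[[[0.15,0,0,0,0,0,2],[0,0,-0.5,0,0,0,2],[0,0,-1,0,0,0,2],[0,0,-1.2,0,0,0,2],[0,0,-1.2,0,0,0,2],[0,0,-1.2,0,0,0,2],[0,0,-1.2,0,0,0,2],[0,0,-1.2,0,0,0,2],[0,0,-1,0,0,0,2],[0,0,-0.8,0,0,0,2],[0,0,-0.4,0,0,0,2],[0,0,0,0,0,0,2]]]'
python3 plan.py .5485 .274 .2505 9.34 12
python3 - <<'E'
from h import *
im=imaging.get_image("side"); f=im["frame"]; s=ctrl.get_state();p=s["position"]
print(proj(im,(p[0],p[1],p[2]+.022)), proj(im,(p[0],p[1],p[2]-.118)))
for q in finder.trace("vase_center","side"): 
    ys,xs=np.nonzero(q["region"]); print(q["conf"],xs.min(),xs.max(),ys.min(),ys.max(),f[q["region"]].mean(0).astype(int))
cv2.imwrite("pics/s3.png",cv2.resize(f[60:280,280:480],(545,600))[:,:,::-1])
E
```

```text
time: 6.75
position: [0.4541, -0.0462, 0.251]
tool_rot: [2.032, 2.395, 0.0]
ft_force: [0.4, 0.6, -3.1]
grip_width: 0.355
[2.5, 1.21, 0.0] [0.0, 0.0, 0.0]
[2.5, 1.21, 0.0] [0.0, 0.0, 0.0]
[2.5, 1.21, 0.0] [0.0, 0.0, 0.0]
[2.5, 1.21, 0.0] [0.0, 0.0, 0.0]
[2.5, 1.21, 0.0] [0.0, 0.0, 0.0]
[2.5, 1.21, 0.0] [0.0, 0.0, 0.0]
[2.51, 1.21, 0.0] [0.0, 0.0, 0.0]
[2.51, 1.21, 0.0] [0.0, 0.0, 0.0]
[2.51, 1.21, 0.0] [0.0, 0.0, 0.0]
[2.51, 1.21, 0.0] [0.0, 0.0, 0.0]
[2.51, 1.21, 0.0] [0.0, 0.0, 0.0]
[2.51, 1.21, 0.0] [0.0, 0.0, 0.0]
[403.70959063 141.49012983] [395.60270917 211.86845845]
0.93 285 307 172 236 [193 108 134]
0.93 316 335 152 214 [173  95 113]
0.84 254 278 207 275 [193 107 134]
0.6 222 278 341 389 [142 139 131]
```

View pics/s3.png

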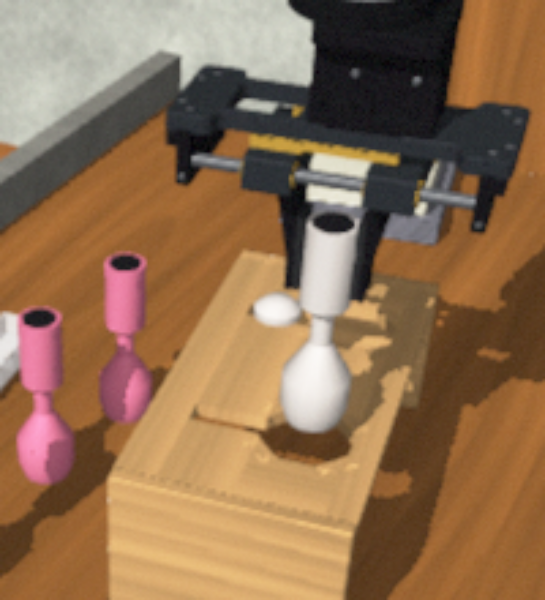

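The vase hangs upright in the grip with its foot clear above the board. The foot edge is at side (396,218) and the rim at (403,141), both as predicted, and the pod is still in place. Moving to the coaster.

```bash
python3 -m jog '[[[1,0.5,0,0,0,0,2],[2,1,0,0,0,0,2],[3,1.4,0,0,0,0,2],[3.5,1.7,0,0,0,0,2],[3.5,1.7,0,0,0,0,2],[3.5,1.7,0,0,0,0,2],[3.5,1.7,0,0,0,0,2],[3.5,1.7,0,0,0,0,2],[3,1.4,0,0,0,0,2],[2,1,0,0,0,0,2],[1,0.5,0,0,0,0,2],[0.5,0.2,0,0,0,0,2]]]' && python3 -m jog '[[[0,0,1.5,0,0,0,2],[0,0,2.5,0,0,0,2],[0,0,2.5,0,0,0,2],[0,0,2,0,0,0,2],[0,0,1.5,0,0,0,2],[0,0,0.8,0,0,0,2],[0,0,0,0,0,0,2]]]'
python3 plan.py .5489 .2746 .1427 9.34 1
python3 - <<'E'
from h import *
im=imaging.get_image("side"); f=im["frame"]; s=ctrl.get_state();p=s["position"]
print(proj(im,(p[0],p[1],p[2]+.022)), proj(im,(p[0],p[1],p[2]-.118)), proj(im,(.5489,.2746,.005)))
cv2.imwrite("pics/s4.png",cv2.resize(f[200:420,150:350],(545,600))[:,:,::-1])
E
```

```text
time: 8.05
position: [0.5475, 0.2748, 0.2499]
tool_rot: [-2.029, -2.396, 0.001]
ft_force: [-0.9, -0.7, -2.0]
grip_width: 0.357
time: 8.75
position: [0.5476, 0.2723, 0.1413]
tool_rot: [-2.033, -2.395, 0.003]
ft_force: [-0.0, -0.3, -0.8]
grip_width: 0.357
[0.21, 0.17, -0.14] [-0.11, 0.05, 0.0]
[241.37356696 293.96866988] [251.84877251 356.13879012] [252.07744419 364.15645964]
```

View pics/s4.png

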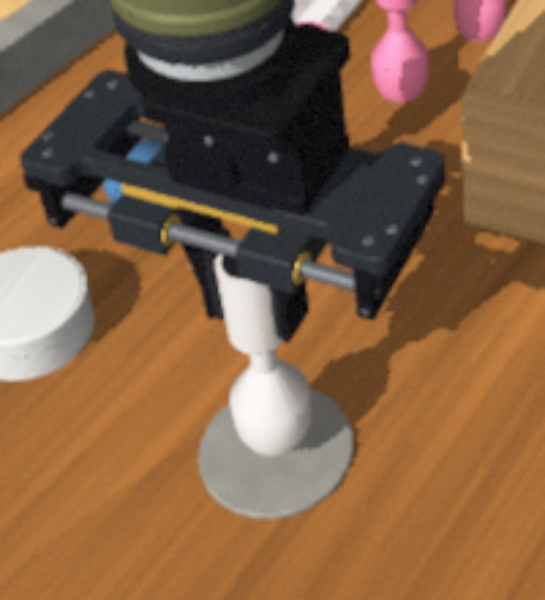

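The vase is upright over the coaster: its foot edge is at crop (270,457), the coaster centre at (276,451), and it is still about 18 mm up. Lowering gently while watching the force.

```bash
python3 -m jog '[[[0.05,0.05,0.5,0,0,0,2],[0,0,0.5,0,0,0,2],[0,0,0.3,0,0,0,2],[0,0,0.2,0,0,0,2],[0,0,0,0,0,0,2],[0,0,0,0,0,0,2],[0,0,0,0,0,0,2]]]'; python3 -m jog '[[[0,0,0.2,0,0,0,2],[0,0,0,0,0,0,2],[0,0,0,0,0,0,2]]]'; python3 -m jog '[[[0,0,0.1,0,0,0,2],[0,0,0,0,0,0,2],[0,0,0,0,0,0,2]]]'
```

```text
time: 9.5
position: [0.5485, 0.2741, 0.1277]
tool_rot: [2.032, 2.396, 0.0]
ft_force: [0.1, -0.4, -2.0]
grip_width: 0.353
time: 9.8
position: [0.5484, 0.274, 0.1254]
tool_rot: [-2.032, -2.396, 0.0]
ft_force: [-0.2, 0.5, -1.6]
grip_width: 0.357
time: 10.1
position: [0.5484, 0.274, 0.1245]
tool_rot: [-2.032, -2.396, 0.0]
ft_force: [-0.4, 0.2, -1.4]
grip_width: 0.356
```

```bash
for i in 1 2; do python3 -m jog '[[[0,0,0.1,0,0,0,2],[0,0,0,0,0,0,2],[0,0,0,0,0,0,2]]]' | egrep 'pos|force'; done
```

```text
position: [0.5484, 0.274, 0.1235]
ft_force: [0.5, -1.1, -2.3]
position: [0.5485, 0.2742, 0.123]
ft_force: [-0.6, 0.1, 2.6]
```

The force flipped from −2 to +2.6 N at TCP z 0.123, so the foot has made contact at the expected height. Releasing slowly, then backing off upward.

```bash
python3 -m jog '[[[0,0,0,0,0,0,3.3],[0,0,0,0,0,0,3.6],[0,0,0,0,0,0,4],[0,0,0,0,0,0,5],[0,0,0,0,0,0,6],[0,0,0,0,0,0,6],[0,0,0,0,0,0,6]]]' && python3 -m jog '[[[0,0,-1,0,0,0,6],[0,0,-2,0,0,0,6],[0,0,-3,0,0,0,6],[0,0,-4,0,0,0,6],[0,0,-4,0,0,0,6],[0,0,-2,0,0,0,6],[-4,0,0,0,0,0,6],[-4,0,0,0,0,0,6],[-4,0,0,0,0,0,6],[-3,0,0,0,0,0,6],[0,0,0,0,0,0,6]]]'
python3 - <<'E'
from h import *
np.set_printoptions(precision=4,suppress=True)
A=[]
for c in("side","top"):
    im=imaging.get_image(c); f=im["frame"]
    if c=="side": print("pred rim/foot",proj(im,(.5489,.2746,.145)),proj(im,(.5489,.2746,.005)))
    for l in("vase_center","pod_cap"):
        for q in finder.spot_point(l,c)[:5]: print(c,l,round(q["conf"],2),np.array(q["point"])[::-1]*[640,480],atz(im,q["point"],.075 if l[0]=="v" else .13))
    A.append(cv2.resize(f[200:440,140:340] if c=="side" else f[160:340,130:330],(400,480 if c=="side" else 360)))
A[1]=np.vstack([A[1],np.zeros((120,400,3),np.uint8)])
cv2.imwrite("pics/end.png",np.hstack(A)[:,:,::-1])
E
```

```text
time: 11.4
position: [0.5484, 0.274, 0.1225]
tool_rot: [2.032, 2.396, -0.0]
ft_force: [-0.3, -0.5, -0.5]
grip_width: 0.67
time: 12.5
position: [0.5745, 0.1195, 0.2829]
tool_rot: [2.041, 2.385, -0.003]
ft_force: [-0.8, 0.8, -0.2]
grip_width: 0.691
pred rim/foot [241.8192 304.1813] [252.0774 364.1565]
side vase_center 0.78 [328.192 185.088] [ 0.6445 -0.1384  0.075 ]
side vase_center 0.75 [246.4   336.384] [0.5497 0.2757 0.075 ]
side vase_center 0.61 [263.488 244.416] [0.6508 0.0917 0.075 ]
side vase_center 0.56 [297.792 206.112] [ 0.6602 -0.0407  0.075 ]
side pod_cap 0.46 [385.792 166.704] [ 0.534  -0.1834  0.13  ]
top vase_center 0.81 [377.28 162.48] [ 0.6677 -0.0471  0.075 ]
top vase_center 0.71 [433.6   166.896] [ 0.657  -0.1407  0.075 ]
top pod_cap 0.81 [464.512 235.104] [ 0.5369 -0.1732  0.13  ]
```

View pics/end.png

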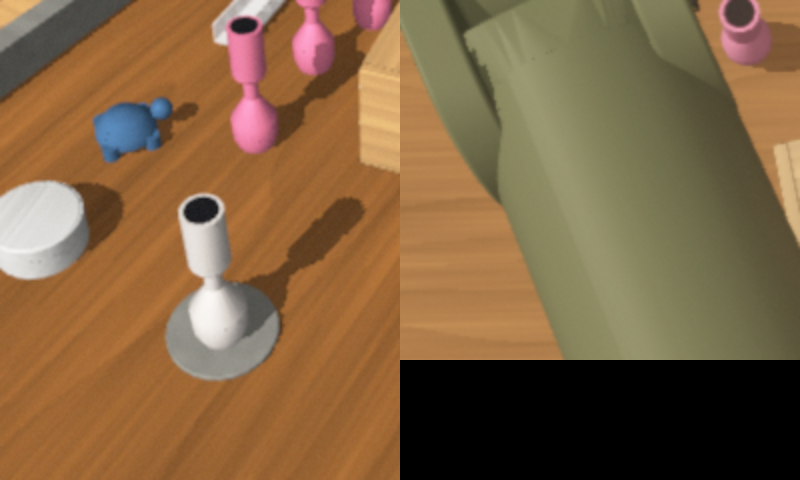

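The side view shows the vase upright on the coaster. Its rim is at (241.5,305) against a predicted (241.8,304), and the gripper is clear. The pod sits where it was (top 464.5,235 now, 466.7,236.6 before). Handing in.

```bash
python3 -c "
from h import *
print(ctrl.get_state()['time'],ctrl.get_state()['ft_force']); print(close_job())"
```

```text
12.8 [-0.60865123  0.51973468  0.28679697]
the job is handed in; nothing more can be done
None
```

The white vase now stands upright on the coaster, and the job is handed in at about 12.8 s; no verdict is reported. I gripped its mouth at 20 N, slid it 66 mm to the wide end raised about 6 mm, and lifted it about 97 mm clear. I lowered it onto the coaster until the force showed contact at the expected height, then released and backed off.

**Last checks:**
- **Vase:** the side view puts its centre at about (0.550, 0.276), within about 2 mm of the coaster's middle as measured from the images. The rim is within 1 pixel of where an upright vase would show it.
- **Pod:** it was found about 4 mm from its first reading, which is within the network's noise.
- **Robot:** wrist force was near zero, and the gripper was clear of everything.

The arm blocked the top camera at the end, so the final vase position rests on the side camera alone. The two cameras also disagreed by about 5 mm on the coaster's middle, and I used the average.

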